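# Level the offcuts and shut the drawer

### The job

The wooden offcuts lie heaped at one side of the open drawer, so it cannot shut. While it is open, spread all seven over the drawer floor in one even layer, none on top of or leaning up on another, with at least two each in the left, middle and right third; then push the drawer fully home. Leave the glue bottle, the paint pot and the brush alone.

Things in the scene. Friction and masses are not known exactly. Their poses are not given: they have to be found in the camera images.
- offcut0: Wooden offcut, yellow: square block 34 x 34 mm, 32 mm tall, 28 g. Origin at the centre of its underside as it starts (upright), z along its height, x and y square to its sides. Loose.
- offcut0_center (a point): Centre of that yellow offcut (its middle, 16 mm above the origin along its own z).
- offcut1: Wooden offcut, blue: round dowel length, 34 mm diameter, 32 mm tall, 28 g. Origin at the centre of its underside as it starts (upright), z along its height, x and y square to its sides. Loose.
- offcut1_center (a point): Centre of that blue offcut (its middle, 16 mm above the origin along its own z).
- offcut2: Wooden offcut, red: square block 34 x 34 mm, 32 mm tall, 28 g. Origin at the centre of its underside as it starts (upright), z along its height, x and y square to its sides. Loose.
- offcut2_center (a point): Centre of that red offcut (its middle, 16 mm above the origin along its own z).
- offcut3: Wooden offcut, green: round dowel length, 34 mm diameter, 32 mm tall, 28 g. Origin at the centre of its underside as it starts (upright), z along its height, x and y square to its sides. Loose.
- offcut3_center (a point): Centre of that green offcut (its middle, 16 mm above the origin along its own z).
- offcut4: Wooden offcut, orange: square block 34 x 34 mm, 32 mm tall, 28 g. Origin at the centre of its underside as it starts (upright), z along its height, x and y square to its sides. Loose.
- offcut4_center (a point): Centre of that orange offcut (its middle, 16 mm above the origin along its own z).
- offcut5: Wooden offcut, dark brown wood: round dowel length, 34 mm diameter, 32 mm tall, 28 g. Origin at the centre of its underside as it starts (upright), z along its height, x and y square to its sides. Loose.
- offcut5_center (a point): Centre of that dark brown wood offcut (its middle, 16 mm above the origin along its own z).
- offcut6: Wooden offcut, white: round dowel length, 34 mm diameter, 32 mm tall, 28 g. Origin at the centre of its underside as it starts (upright), z along its height, x and y square to its sides. Loose.
- offcut6_center (a point): Centre of that white offcut (its middle, 16 mm above the origin along its own z).
- drawer_floor (a point): Centre of the drawer's inner floor, at floor level (16 mm above the bench); moves with the drawer. Axes: x points into the chest (the closing direction), y across the drawer, to the left as seen when facing along x, z up. Inner floor 182 mm along x by 330 mm along y; the thirds of the drawer are 110 mm wide each along y. Side and back walls rise 40 mm above the floor (5 and 8 mm thick).
- drawer_front (a point): Middle of the outer face of the drawer's front panel (flat wood, 366 mm wide, 60 mm tall, from 6 to 66 mm above the bench, 12 mm thick, with a dark hand slot drawn near its top); push here along the drawer's x. Same axes as drawer_floor.
- drawer (a joint): Opening of the drawer in m: 0 is fully home (front panel against the chest), 0.185 fully open. Starts open; it slides with about 2 N of drag and stays where it is left.
- chest_lintel (a point): Middle of the lower front edge of the chest's top board, 66 mm above the bench (50 mm above the drawer floor): one layer of offcuts passes under it, two do not. The chest is a low plywood box fixed to the bench, 215 mm deep along x, 370 mm wide, 78 mm tall; this point is in its front plane. Same axes as drawer_floor.
- glue: White glue bottle with red cap, 60 mm diameter, 160 mm tall, standing beside the drawer; origin at the centre of its underside. Leave alone.
- paint_pot: Blue paint pot with yellow lid, 68 mm diameter, 75 mm tall, standing beside the drawer; origin at the centre of its underside. Leave alone.
- brush: Paint brush about 140 mm long lying on the bench to the right of the drawer's front; origin under its middle, x along its length. Leave alone.
Mind the look-alikes: they are no part of the job. What is shaped like the offcut5 but purple is not meant.

How it is judged (in metres and radians):
On the way, in this order (a step that is already met when the one before it is completed fails the run):
1. with the drawer still open (more than 120 mm), all seven offcuts lie in the drawer in a single layer, at least two in each third of its width (z of offcut0_center in the frame of drawer_floor between 0.008 and 0.027 m and z of offcut1_center in the frame of drawer_floor between 0.008 and 0.027 m and z of offcut2_center in the frame of drawer_floor between 0.008 and 0.027 m and z of offcut3_center in the frame of drawer_floor between 0.008 and 0.027 m and z of offcut4_center in the frame of drawer_floor between 0.008 and 0.027 m and z of offcut5_center in the frame of drawer_floor between 0.008 and 0.027 m and z of offcut6_center in the frame of drawer_floor between 0.008 and 0.027 m and ((y of any of offcut0_center, offcut2_center, offcut4_center, offcut6_center in the frame of drawer_floor above 0.045 m and y of any of offcut1_center, offcut3_center, offcut5_center in the frame of drawer_floor above 0.045 m) or (y of any of offcut0_center, offcut1_center, offcut4_center, offcut5_center in the frame of drawer_floor above 0.045 m and y of any of offcut2_center, offcut3_center, offcut6_center in the frame of drawer_floor above 0.045 m) or (y of any of offcut0_center, offcut1_center, offcut2_center, offcut3_center in the frame of drawer_floor above 0.045 m and y of any of offcut4_center, offcut5_center, offcut6_center in the frame of drawer_floor above 0.045 m)) and ((y of any of offcut0_center, offcut2_center, offcut4_center, offcut6_center in the frame of drawer_floor below -0.045 m and y of any of offcut1_center, offcut3_center, offcut5_center in the frame of drawer_floor below -0.045 m) or (y of any of offcut0_center, offcut1_center, offcut4_center, offcut5_center in the frame of drawer_floor below -0.045 m and y of any of offcut2_center, offcut3_center, offcut6_center in the frame of drawer_floor below -0.045 m) or (y of any of offcut0_center, offcut1_center, offcut2_center, offcut3_center in the frame of drawer_floor below -0.045 m and y of any of offcut4_center, offcut5_center, offcut6_center in the frame of drawer_floor below -0.045 m)) and (((y of offcut0_center in the frame of drawer_floor between -0.065 and 0.065 m or y of offcut2_center in the frame of drawer_floor between -0.065 and 0.065 m or y of offcut4_center in the frame of drawer_floor between -0.065 and 0.065 m or y of offcut6_center in the frame of drawer_floor between -0.065 and 0.065 m) and (y of offcut1_center in the frame of drawer_floor between -0.065 and 0.065 m or y of offcut3_center in the frame of drawer_floor between -0.065 and 0.065 m or y of offcut5_center in the frame of drawer_floor between -0.065 and 0.065 m)) or ((y of offcut0_center in the frame of drawer_floor between -0.065 and 0.065 m or y of offcut1_center in the frame of drawer_floor between -0.065 and 0.065 m or y of offcut4_center in the frame of drawer_floor between -0.065 and 0.065 m or y of offcut5_center in the frame of drawer_floor between -0.065 and 0.065 m) and (y of offcut2_center in the frame of drawer_floor between -0.065 and 0.065 m or y of offcut3_center in the frame of drawer_floor between -0.065 and 0.065 m or y of offcut6_center in the frame of drawer_floor between -0.065 and 0.065 m)) or ((y of offcut0_center in the frame of drawer_floor between -0.065 and 0.065 m or y of offcut1_center in the frame of drawer_floor between -0.065 and 0.065 m or y of offcut2_center in the frame of drawer_floor between -0.065 and 0.065 m or y of offcut3_center in the frame of drawer_floor between -0.065 and 0.065 m) and (y of offcut4_center in the frame of drawer_floor between -0.065 and 0.065 m or y of offcut5_center in the frame of drawer_floor between -0.065 and 0.065 m or y of offcut6_center in the frame of drawer_floor between -0.065 and 0.065 m))) and value of joint drawer above 0.12 m), for 0.3 s.
2. the drawer is pushed fully home (within 5 mm) (value of joint drawer below 0.005 m), for 0.2 s.
At the end, for the whole second after the job is handed in: Drawer home within 5 mm; all seven offcuts at rest in it in one layer (centres under 27 mm above its floor), at least two centres in each third of its width (10 mm over a line counts for both); glue bottle and paint pot standing (z of offcut0_center in the frame of drawer_floor between 0.008 and 0.027 m and z of offcut1_center in the frame of drawer_floor between 0.008 and 0.027 m and z of offcut2_center in the frame of drawer_floor between 0.008 and 0.027 m and z of offcut3_center in the frame of drawer_floor between 0.008 and 0.027 m and z of offcut4_center in the frame of drawer_floor between 0.008 and 0.027 m and z of offcut5_center in the frame of drawer_floor between 0.008 and 0.027 m and z of offcut6_center in the frame of drawer_floor between 0.008 and 0.027 m and ((y of any of offcut0_center, offcut2_center, offcut4_center, offcut6_center in the frame of drawer_floor above 0.045 m and y of any of offcut1_center, offcut3_center, offcut5_center in the frame of drawer_floor above 0.045 m) or (y of any of offcut0_center, offcut1_center, offcut4_center, offcut5_center in the frame of drawer_floor above 0.045 m and y of any of offcut2_center, offcut3_center, offcut6_center in the frame of drawer_floor above 0.045 m) or (y of any of offcut0_center, offcut1_center, offcut2_center, offcut3_center in the frame of drawer_floor above 0.045 m and y of any of offcut4_center, offcut5_center, offcut6_center in the frame of drawer_floor above 0.045 m)) and ((y of any of offcut0_center, offcut2_center, offcut4_center, offcut6_center in the frame of drawer_floor below -0.045 m and y of any of offcut1_center, offcut3_center, offcut5_center in the frame of drawer_floor below -0.045 m) or (y of any of offcut0_center, offcut1_center, offcut4_center, offcut5_center in the frame of drawer_floor below -0.045 m and y of any of offcut2_center, offcut3_center, offcut6_center in the frame of drawer_floor below -0.045 m) or (y of any of offcut0_center, offcut1_center, offcut2_center, offcut3_center in the frame of drawer_floor below -0.045 m and y of any of offcut4_center, offcut5_center, offcut6_center in the frame of drawer_floor below -0.045 m)) and (((y of offcut0_center in the frame of drawer_floor between -0.065 and 0.065 m or y of offcut2_center in the frame of drawer_floor between -0.065 and 0.065 m or y of offcut4_center in the frame of drawer_floor between -0.065 and 0.065 m or y of offcut6_center in the frame of drawer_floor between -0.065 and 0.065 m) and (y of offcut1_center in the frame of drawer_floor between -0.065 and 0.065 m or y of offcut3_center in the frame of drawer_floor between -0.065 and 0.065 m or y of offcut5_center in the frame of drawer_floor between -0.065 and 0.065 m)) or ((y of offcut0_center in the frame of drawer_floor between -0.065 and 0.065 m or y of offcut1_center in the frame of drawer_floor between -0.065 and 0.065 m or y of offcut4_center in the frame of drawer_floor between -0.065 and 0.065 m or y of offcut5_center in the frame of drawer_floor between -0.065 and 0.065 m) and (y of offcut2_center in the frame of drawer_floor between -0.065 and 0.065 m or y of offcut3_center in the frame of drawer_floor between -0.065 and 0.065 m or y of offcut6_center in the frame of drawer_floor between -0.065 and 0.065 m)) or ((y of offcut0_center in the frame of drawer_floor between -0.065 and 0.065 m or y of offcut1_center in the frame of drawer_floor between -0.065 and 0.065 m or y of offcut2_center in the frame of drawer_floor between -0.065 and 0.065 m or y of offcut3_center in the frame of drawer_floor between -0.065 and 0.065 m) and (y of offcut4_center in the frame of drawer_floor between -0.065 and 0.065 m or y of offcut5_center in the frame of drawer_floor between -0.065 and 0.065 m or y of offcut6_center in the frame of drawer_floor between -0.065 and 0.065 m))) and value of joint drawer below 0.005 m and linear speed of each of offcut0, offcut1, offcut2, offcut3, offcut4, offcut5, offcut6 below 0.02 m/s and angle between each of glue, paint_pot's own z axis and vertical below 0.3 rad); the robot touches nothing.
It fails at once if the glue is moved more than 30 mm (distance of glue from where it was at the start of the episode above 0.03 m).
It fails at once if the paint pot is moved more than 30 mm (distance of paint_pot from where it was at the start of the episode above 0.03 m).
It fails at once if the brush is moved more than 30 mm (distance of brush from where it was at the start of the episode above 0.03 m).
It also fails if it takes over 67 s, if anything falls off the work surface, if the arm or the gripper's body presses on something with over 40 N, if the wrist force passes 120 N, or if a joint passes its speed limit or range.

### The arm

A 6-joint arm with a two-finger parallel gripper is mounted at the origin on the work surface. World frame = base frame: x ahead of the robot, y to its left, z up, the work surface at z = 0. Lengths are in mm, angles in rad, forces in N, time in s.
With the tool pointing down it reaches from about 275 to 1000 mm from the base axis. Payload 8.4 kg.
Tool frame: the origin (TCP) lies between the finger pads; the fingertips stand 17 mm ahead of it and the grasp point (between the pads) lies 2 mm behind it; z points along the fingers, y is the line along which they close (so a half turn about z gives the same grasp; the last joint's range is limited). The gripper opens to 85 mm and grips with 20 to 120 N. Pads are 22 mm wide; open, the fingers measure 114 mm over their backs; the gripper's body (76 mm by 85 mm) begins 54 mm behind the grasp point. The pads swing forward as they close: fully open they stand 13 mm farther back than shut.
Start: joints at [-1.156, 0.353, 1.633, -0, 1.155, -0.002], TCP at [253.022, -571.496, 248.281] pointing down, gripper open.
Joint ranges: [-2.63, 2.63], [-0.92, 2.1], [0.06, 2.66], [-1.3, 4.44], [0, 2.69], [-3.02, 3.02]. Speed limits (rad/s): [2.22, 2.22, 2.79, 3.14, 3.14, 3.14].

### API

Orientations are given as [roll, pitch, yaw] about the fixed x, y, z axes, in that order (R = Rz(yaw) Ry(pitch) Rx(roll)).
In Python, from rig import sense, grab_frame, sign_off gives the robot as it stands. The module is installed in compiled form; this text tells all that it offers.
- The arm moves only by the tool send_rows, never from a script. Its argument "moves" is a list that holds one entry, the list of rows, each a list of 7 numbers: the shift along the world's x, y, z in m, then the turn, a rotation vector about the world's x, y, z in rad, then the opening, from -1 (shut) to 1 (fully open). In form: [[[dx, dy, dz, rx, ry, rz, jaw], ...]]. A call has 1 to 10 rows; each row shifts and turns the commanded pose from where the row before left it; what a row does not reach is not made up. A row lasts 1/10 s, in which the tool goes at most 50 mm and 8.59 degrees, less where a joint would pass 70% of its speed; a pose out of reach is approached as far as the arm can. A call with a gripper value outside its range is refused whole. The fingers move at their own pace and stop on an object; "grip_force" is the grip in N (left out, the last holds). Time passes only in rows, so rows that do not move let the fingers close. It gives the time, the measured TCP pose, the force, the opening and the grip force at its end, in the units of the state.
- sense(): the state, without advancing time (a new reading comes with each control period).
- grab_frame(name): name is "scene" or "top"; returns a dict with "img" (400x640x3 uint8, red, green, blue), "mtx" (3x3 intrinsics, pixels), "rvec" (rotation vector, rad) and "tvec" (3), from world to camera coordinates, as OpenCV has them. Camera axes: x right, y down, z forward; pixel columns grow to the right and rows downward; lengths in mm; the calibration is good to about 2 mm. A picture is of the moment at which its call begins. There is no depth.
- sign_off(): hands the job in; it is judged then, once.
The state is a dict: "clock": time; "qpos": joint angles; "qvel": joint speeds; "joint_efforts": joint torques, N m; "eef_pos": TCP position; "tcp_rot": TCP orientation; "contact_force": force on the tool from outside, world axes, zero at the start; "wrist_torque": the same for the moment, N m; "opening": opening from 0.0 (shut) to 1.0 (fully open); "grasp_force": force on a finger pad.
Only numpy, scipy, OpenCV 4.12 (cv2) and the standard library are available. Lean on these libraries where they do the work, as an engineer would, in place of code of your own. Each camera call takes 0.05 s, during which the arm holds its last target. There are 200 camera calls.

## Working session

There is one attempt and no reset: what is moved stays moved. The work goes in short steps, Python scripts to look and compute and a tool call to move; the robot and the scene stay as the last step left them, time stands still between calls to the robot, and variables do not carry over. Pictures are saved under pics/ and viewed, at most 10 in all, crops included, and the job is handed in when it is done.

Besides the shell and the picture viewer there is one more tool, called after "Request:" by a JSON object that holds its "method" and its "body". send_rows: Moves the arm, as the interface text tells. Its arguments: {"type":"object","properties":{"moves":{"type":"array"},"grip_force":{"type":"number"}},"required":["moves"]}

```bash
mkdir -p pics; cat > h.py <<'E'
import numpy as np, cv2
from rig import sense, grab_frame, sign_off
def snap(n,fn=None):
    f=grab_frame(n)
    if fn: cv2.imwrite('pics/'+fn,f['img'][:,:,::-1])
    return f
def ray(f,u,v,z):
    p=cv2.undistortPoints(np.array([[[u,v]]],float),f['mtx'],None).ravel()
    R=cv2.Rodrigues(np.array(f['rvec'],float))[0];t=np.array(f['tvec'],float).ravel()
    c=-R.T@t;d=R.T@np.array([p[0],p[1],1]);return c+d*(z-c[2])/d[2]
def proj(f,P):
    return cv2.projectPoints(np.array(P,float).reshape(-1,3),np.array(f['rvec'],float),np.array(f['tvec'],float),f['mtx'],None)[0].reshape(-1,2)
E
python3 - <<'E'
from h import *
s=sense();print(s)
a=snap('top','t0.png');b=snap('scene','s0.png')
for f in(a,b):
    R=cv2.Rodrigues(np.array(f['rvec'],float))[0];print(-R.T@np.array(f['tvec']).ravel(),R.round(2),f['mtx'])
E
```

```text
{'clock': 0.0, 'qpos': array([-1.15643141e+00,  3.53633821e-01,  1.63419468e+00, -1.31103501e-05,
        1.15520173e+00, -2.39011800e-03]), 'qvel': array([-3.25416154e-04,  1.38287003e-03, -1.16190606e-03,  4.48978966e-05,
       -4.56396318e-04, -1.97083237e-04]), 'joint_efforts': array([ 1.84504570e-03, -6.05237460e+01, -3.42065477e+01,  3.62529454e-05,
        9.09636612e-03,  1.20738005e-05]), 'eef_pos': array([ 252.80289184, -571.05734885,  247.54471308]), 'tcp_rot': array([-3.14015505e+00,  8.55071927e-06,  4.16760347e-01]), 'contact_force': array([-0.90156752, -0.04299877, -0.3777827 ]), 'wrist_torque': array([ 0.08193715,  0.00294926, -0.03202302]), 'grasp_force': 0.0, 'opening': 1.0017076954940791}
[494.91111787  10.21870055 883.68647012] [[-0.   -1.    0.01]
 [-0.99 -0.   -0.11]
 [ 0.11 -0.01 -0.99]] [[376.06712595   0.         314.97456606]
 [  0.         376.06712595 199.94403135]
 [  0.           0.           1.        ]]
[1443.7476267  -453.31254939  681.73296972] [[ 0.49  0.87 -0.02]
 [ 0.45 -0.27 -0.85]
 [-0.74  0.41 -0.53]] [[478.91988203   0.         321.31359243]
 [  0.         478.91988203 205.21171139]
 [  0.           0.           1.        ]]
```

View pics/t0.png

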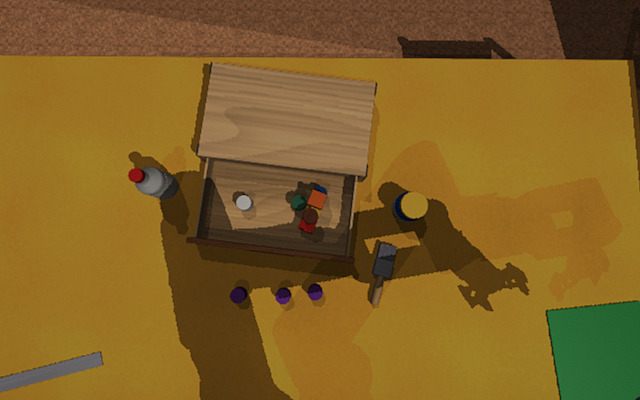

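View pics/s0.png

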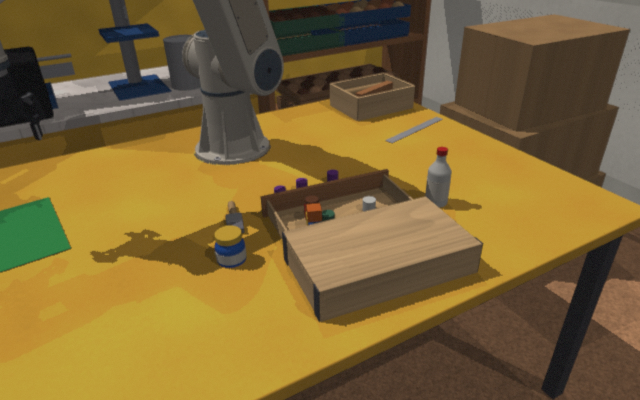

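The top view shows the drawer (about u 190–360, v 155–262) with the heap at its right (u 290–325, v 183–235) and the white dowel alone at (244,202). There are three purple dowels outside at (238,295), (283,295) and (315,291). The scene camera looks over the chest from the far side. Next I'll take an enlarged crop.

```bash
python3 - <<'E'
from h import *
a=cv2.imread('pics/t0.png')[150:270,185:365];b=cv2.imread('pics/s0.png')[160:260,255:405]
g=lambda c:(255*(c/255.)**0.6).astype('uint8')
cv2.imwrite('pics/t0c.png',cv2.resize(g(a),None,fx=4.4,fy=4.4,interpolation=3))
cv2.imwrite('pics/s0c.png',cv2.resize(g(b),None,fx=5.3,fy=5.3,interpolation=3))
f=snap('top')
for n,u,v,z in [('chest FL',197,156,78),('chest FR',366,177,78),('chest BL',210,63,78),('chest BR',377,83,78),('front L',188,239,66),('front R',352,262,66),('white',244,202,48),('orange',316,198,80)]: print(n,ray(f,u,v,z).round())
E
```

```text
chest FL [680. 255.  78.]
chest FR [ 634. -113.   78.]
chest BL [892. 233.  78.]
chest BR [ 847. -141.   78.]
front L [501. 272.  66.]
front R [451. -81.  66.]
white [583. 156.  48.]
orange [588.  -4.  80.]
```

View pics/t0c.png

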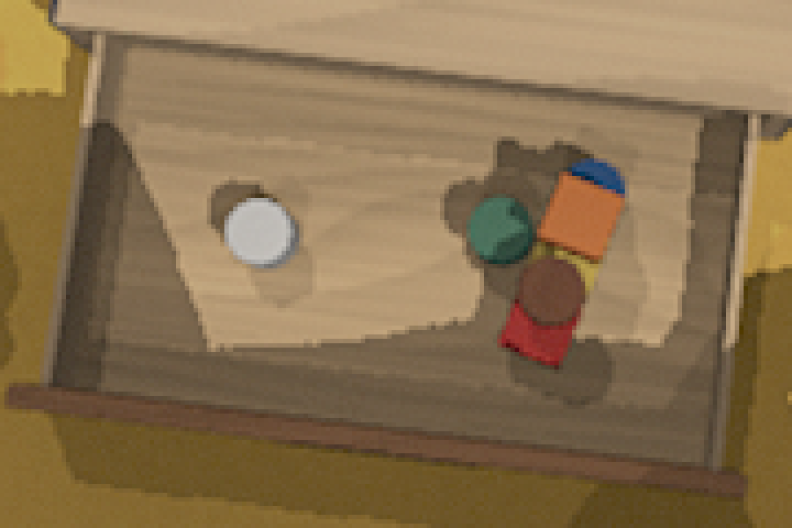

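View pics/s0c.png

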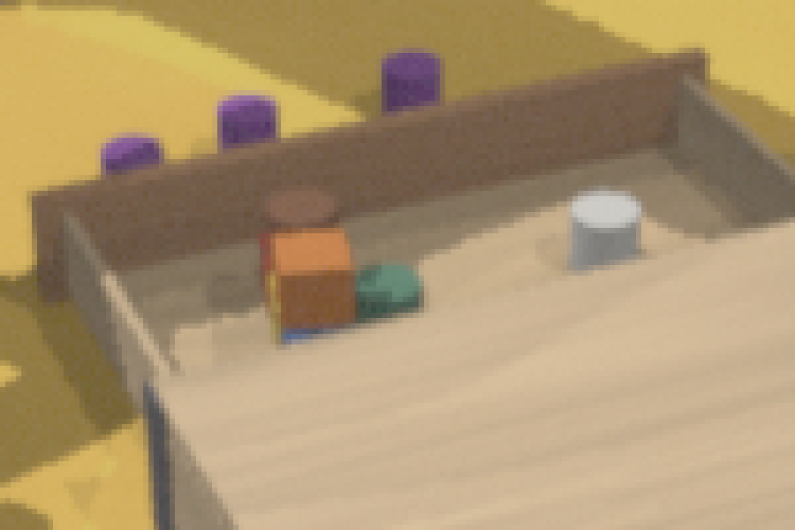

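The crops show red, yellow and blue in a floor row at the right. Brown lies on red/yellow, orange on yellow/blue, and green is on the floor beside them. White is on the floor at the left. The dark brown round one in the drawer (crop 552,291) is offcut5; the purple dowels lie outside the drawer and are not meant. Plan: move brown to the left and orange to the middle, and check whether green counts for the middle.

```bash
cat >> h.py <<'E'
ya=-0.1244; C=np.array([564.,83.])
X=np.array([np.cos(ya),np.sin(ya)]);Y=np.array([-X[1],X[0]])
def todr(p): d=np.asarray(p)[:2]-C; return np.array([d@X,d@Y])
def fromdr(x,y): return C+x*X+y*Y
E
python3 - <<'E'
from h import *
f=snap('top');g=f['img'];hsv=cv2.cvtColor(g,cv2.COLOR_RGB2HSV)
for n,u,v,z in [('white',261,231,48),('brown',552,291,80),('orange',580,217,80),('green',500,230,48),('red',540,335,48),('blue',597,175,48),('yellow',588,265,48),('FL in',50,385,16+40),('in front floor L',98,392,16),('in front floor R',690,462,16),('front R top',745,478,66),('front L top',8,397,66)]:
    p=ray(f,185+u/4.4,150+v/4.4,z);print(n,p.round(),todr(p).round())
E
```

```text
white [581. 155.  48.] [ 8. 74.]
brown [549.   8.  80.] [ -6. -76.]
orange [585.  -6.  80.] [ 32. -85.]
green [582.  34.  48.] [ 24. -46.]
red [529.  14.  48.] [-27. -73.]
blue [610. -15.  48.] [ 58. -91.]
yellow [564. -10.  48.] [ 12. -92.]
FL in [504. 257.  56.] [-81. 165.]
in front floor L [501. 244.  16.] [-83. 152.]
in front floor R [464. -64.  16.] [ -81. -158.]
front R top [458. -86.  66.] [ -84. -181.]
front L top [498. 274.  66.] [-89. 181.]
```

Request:
{"method": "send_rows", "body": {"moves": [[[0.0148,0.029,0,0,0,-0.0375,0.4],[0.0148,0.029,0,0,0,-0.0375,0.4],[0.0148,0.029,0,0,0,-0.0375,0.4],[0.0148,0.029,0,0,0,-0.0375,0.4],[0.0148,0.029,0,0,0,-0.0375,0.4],[0.0148,0.029,0,0,0,-0.0375,0.4],[0.0148,0.029,0,0,0,-0.0375,0.4],[0.0148,0.029,0,0,0,-0.0375,0.4],[0.0148,0.029,0,0,0,-0.0375,0.4],[0.0148,0.029,0,0,0,-0.0375,0.4]]], "grip_force": 25}}

```text
clock: 1.2
eef_pos: [401.4, -280.2, 248.3]
tcp_rot: [3.142, -0.0, 0.04]
contact_force: [0.8, 0.5, -0.4]
opening: 0.701
grasp_force: 0.0
```

Request:
{"method": "send_rows", "body": {"moves": [[[0.0148,0.029,-0.01,0,0,-0.0375,0.4],[0.0148,0.029,-0.01,0,0,-0.0375,0.4],[0.0148,0.029,-0.01,0,0,-0.0375,0.4],[0.0148,0.029,-0.01,0,0,-0.0375,0.4],[0.0148,0.029,-0.01,0,0,-0.0375,0.4],[0.0148,0.029,-0.01,0,0,-0.0375,0.4],[0.0148,0.029,-0.01,0,0,-0.0375,0.4],[0.0148,0.029,-0.01,0,0,-0.0375,0.4],[0.0148,0.029,-0.01,0,0,-0.0375,0.4],[0.0148,0.029,-0.01,0,0,-0.0375,0.4]]]}}

```text
clock: 2.2
eef_pos: [549.5, 9.8, 147.8]
tcp_rot: [3.142, -0.0, -0.335]
contact_force: [0.3, -0.4, -0.3]
opening: 0.699
grasp_force: 0.0
```

Request:
{"method": "send_rows", "body": {"moves": [[[0,0,0,0,0,0,0.4],[0,0,0,0,0,0,0.4],[0,0,0,0,0,0,0.4]]]}}

```text
clock: 2.5
eef_pos: [548.6, 7.9, 148.4]
tcp_rot: [3.141, 0.0, -0.333]
contact_force: [0.1, -0.2, -0.4]
opening: 0.698
grasp_force: 0.0
```

Request:
{"method": "send_rows", "body": {"moves": [[[0,0,-0.02,0,0,0,0.4],[0,0,-0.02,0,0,0,0.4],[0,0,-0.02,0,0,0,0.4],[0,0,-0.012,0,0,0,0.4],[0,0,-0.01,0,0,0,0.4],[0,0,0,0,0,0,0.4],[0,0,0,0,0,0,-0.5],[0,0,0,0,0,0,-0.5],[0,0,0,0,0,0,-0.5],[0,0,0,0,0,0,-0.5]]]}}

```text
clock: 3.5
eef_pos: [549.6, 8.5, 67.1]
tcp_rot: [-3.141, -0.001, -0.333]
contact_force: [-2.2, -1.0, 6.3]
opening: 0.388
grasp_force: 25.1
```

Request:
{"method": "send_rows", "body": {"moves": [[[0,0,0,0,0,0,-0.5],[0,0,0,0,0,0,-0.5],[0,0,0,0,0,0,-0.5]]]}}

```text
clock: 3.8
eef_pos: [549.6, 8.5, 67.1]
tcp_rot: [-3.141, -0.001, -0.333]
contact_force: [-0.4, -0.8, 6.1]
opening: 0.387
grasp_force: 25.1
```

Request:
{"method": "send_rows", "body": {"moves": [[[0,0,0.01,0,0,0,-0.5],[0,0,0.02,0,0,0,-0.5],[0,0,0.02,0,0,0,-0.5],[0,0,0.02,0,0,0,-0.5],[0,0.03,0,0,0,0.05,-0.5],[0,0.03,0,0,0,0.05,-0.5],[0,0.03,0,0,0,0.05,-0.5],[-0.003,0.03,0,0,0,0.06,-0.5],[-0.003,0.03,0,0,0,0,-0.5],[-0.002,0.033,0,0,0,0,-0.5]]]}}

```text
clock: 4.8
eef_pos: [540.7, 192.6, 136.9]
tcp_rot: [-3.142, -0.0, -0.123]
contact_force: [0.5, -0.0, -0.9]
opening: 0.386
grasp_force: 25.0
```

```bash
python3 - <<'E'
from h import *
a=snap('top')['img'][150:270,185:365];b=snap('scene')['img'][150:270,255:435]
g=lambda c:(255*(c[:,:,::-1]/255.)**0.6).astype('uint8')
cv2.imwrite('pics/1.png',cv2.resize(np.hstack([g(a),g(b)]),None,fx=2.2,fy=2.2,interpolation=3))
E
```

```text
(no output)
```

View pics/1.png

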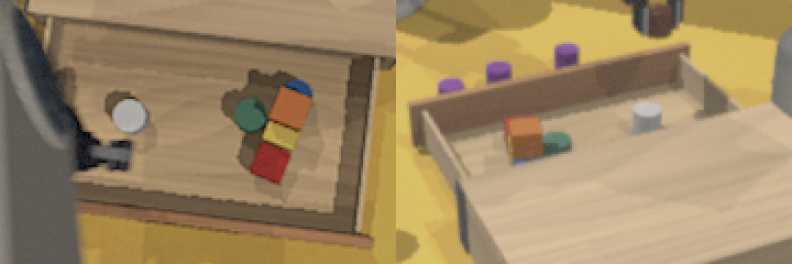

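The heap is intact, and brown is held (right half, about 657,18). Next I'll lower it.

Request:
{"method": "send_rows", "body": {"moves": [[[0,0,-0.02,0,0,0,-0.5],[0,0,-0.02,0,0,0,-0.5],[0,0,-0.02,0,0,0,-0.5],[0,0,-0.02,0,0,0,-0.5],[0,0,-0.013,0,0,0,-0.5],[0,0,-0.007,0,0,0,-0.5],[0,0,0,0,0,0,-0.5],[0,0,0,0,0,0,-0.5]]]}}

```text
clock: 5.7
eef_pos: [541.4, 191.5, 36.8]
tcp_rot: [-3.141, -0.001, -0.123]
contact_force: [0.2, 0.3, -0.2]
opening: 0.394
grasp_force: 25.0
```

Request:
{"method": "send_rows", "body": {"moves": [[[0,0,0,0,0,0,0.2],[0,0,0,0,0,0,0.2],[0,0,0,0,0,0,0.2],[0,0,0,0,0,0,0.2],[0,0,0.02,0,0,0,0.2],[0,0,0.03,0,0,0,0.2],[0,0,0.03,0,0,0,0.3],[0,0,0.03,0,0,0,0.4],[0.006,-0.03,0,0,0,-0.05,0.4],[0.006,-0.03,0,0,0,-0.05,0.4]]]}}

```text
clock: 6.7
eef_pos: [553.7, 131.6, 147.7]
tcp_rot: [-3.14, -0.002, -0.223]
contact_force: [0.3, -0.3, -0.3]
opening: 0.7
grasp_force: 0.0
```

Request:
{"method": "send_rows", "body": {"moves": [[[0.008,-0.035,0,0,0,-0.05,0.4],[0.008,-0.035,0,0,0,-0.06,0.4],[0.008,-0.035,0,0,0,0,0.4],[0.006,-0.03,0,0,0,0,0.4],[0,0,0,0,0,0,0.4],[0,0,0,0,0,0,0.4]]]}}

```text
clock: 7.3
eef_pos: [582.9, -3.9, 146.2]
tcp_rot: [-3.141, 0.0, -0.335]
contact_force: [0.3, 0.4, 0.7]
opening: 0.705
grasp_force: 0.0
```

```bash
python3 - <<'E'
from h import *
print(sense()['eef_pos'])
E
```

```text
[582.879       -3.85886764 146.21316563]
```

Request:
{"method": "send_rows", "body": {"moves": [[[0.002,-0.002,-0.02,0,0,0,0.4],[0,0,-0.02,0,0,0,0.4],[0,0,-0.02,0,0,0,0.4],[0,0,-0.01,0,0,0,0.4],[0,0,-0.009,0,0,0,0.4],[0,0,0,0,0,0,0.4],[0,0,0,0,0,0,-0.5],[0,0,0,0,0,0,-0.5],[0,0,0,0,0,0,-0.5],[0,0,0,0,0,0,-0.5]]]}}

```text
clock: 8.3
eef_pos: [585.7, -5.5, 68.2]
tcp_rot: [-3.141, -0.002, -0.333]
contact_force: [-0.5, -0.1, 6.8]
opening: 0.399
grasp_force: 25.1
```

Request:
{"method": "send_rows", "body": {"moves": [[[0,0,0,0,0,0,-0.5],[0,0,0,0,0,0,-0.5],[0,0,0.01,0,0,0,-0.5],[0,0,0.02,0,0,0,-0.5],[0,0,0.02,0,0,0,-0.5],[0,0,0.02,0,0,0,-0.5],[-0.006,0.03,0,0,0,0.07,-0.5],[-0.007,0.035,0,0,0,0.07,-0.5],[-0.007,0.034,0,0,0,0.07,-0.5],[0,0,0,0,0,0,-0.5]]]}}

```text
clock: 9.3
eef_pos: [564.2, 96.5, 137.9]
tcp_rot: [-3.141, 0.0, -0.119]
contact_force: [-0.4, -1.8, -0.3]
opening: 0.394
grasp_force: 24.7
```

Request:
{"method": "send_rows", "body": {"moves": [[[0,0,0,0,0,0,-0.5],[0,0,0,0,0,0,-0.5]]]}}

```text
clock: 9.5
eef_pos: [565.2, 92.8, 137.5]
tcp_rot: [3.141, -0.0, -0.124]
contact_force: [-0.2, 0.1, -0.7]
opening: 0.392
grasp_force: 24.7
```

Request:
{"method": "send_rows", "body": {"moves": [[[0,0,-0.02,0,0,0,-0.5],[0,0,-0.02,0,0,0,-0.5],[0,0,-0.02,0,0,0,-0.5],[0,0,-0.02,0,0,0,-0.5],[0,0,-0.013,0,0,0,-0.5],[0,0,-0.007,0,0,0,-0.5],[0,0,0,0,0,0,-0.5],[0,0,0,0,0,0,-0.5]]]}}

```text
clock: 10.3
eef_pos: [565.5, 93.3, 37.7]
tcp_rot: [-3.141, -0.001, -0.124]
contact_force: [-0.1, -0.2, -0.7]
opening: 0.397
grasp_force: 25.0
```

Request:
{"method": "send_rows", "body": {"moves": [[[0,0,0,0,0,0,0.1],[0,0,0,0,0,0,0.1],[0,0,0,0,0,0,0.1],[0,0,0,0,0,0,0.1],[0,0,0.02,0,0,0,0.1],[0,0,0.03,0,0,0,0.1],[0,0,0.04,0,0,0,-1],[0,0,0.04,0,0,0,-1],[-0.03,0,0,0,0,0,-1],[-0.03,0,0,0,0,0,-1]]]}}

```text
clock: 11.3
eef_pos: [505.5, 93.7, 168.8]
tcp_rot: [-3.141, -0.003, -0.123]
contact_force: [-0.6, 0.1, 0.6]
opening: 0.004
grasp_force: 0.0
```

Request:
{"method": "send_rows", "body": {"moves": [[[-0.03,0.003,0,0,0,0,-1],[-0.03,0.003,0,0,0,0,-1],[-0.02,0.003,0,0,0,0,-1],[0,0,0,0,0,0,-1],[0,0,0,0,0,0,-1]]]}}

```text
clock: 11.8
eef_pos: [425.7, 102.7, 167.7]
tcp_rot: [-3.141, -0.001, -0.123]
contact_force: [0.5, -0.0, 0.1]
opening: -0.001
grasp_force: 0.0
```

```bash
python3 - <<'E'
from h import *
f=snap('top');a=f['img'][140:320,180:400];b=snap('scene')['img'][150:270,255:435]
g=lambda c:(255*(c[:,:,::-1]/255.)**0.6).astype('uint8')
b=cv2.resize(g(b),(270,180))
cv2.imwrite('pics/2.png',cv2.resize(np.hstack([g(a),b]),None,fx=1.63,fy=1.63,interpolation=3))
for u,v in[(238,295),(283,295),(315,291)]:print(todr(ray(f,u,v,32)).round())
print(sense()['eef_pos'])
E
```

```text
[-196.   61.]
[-184.  -37.]
[-167. -107.]
[426.3869447  102.62694797 167.62211457]
```

View pics/2.png

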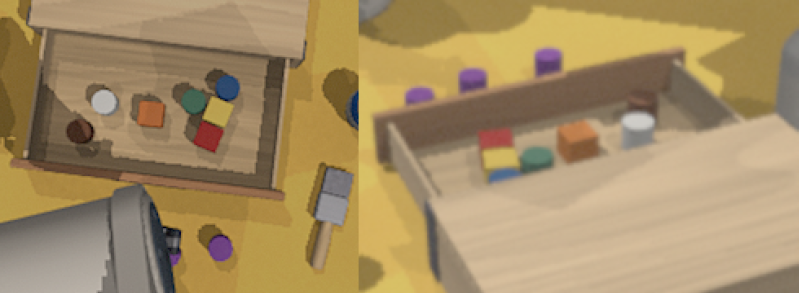

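All seven lie flat in one layer: brown and white at left, orange and green in the middle, and red, yellow and blue at right. The brush and pot are untouched. Next I'll push the drawer home.

Request:
{"method": "send_rows", "body": {"moves": [[[0,0,-0.025,0,0,0,-1],[0,0,-0.025,0,0,0,-1],[0,0,-0.025,0,0,0,-1],[0,0,-0.02,0,0,0,-1],[0,0,-0.012,0,0,0,-1],[0,0,0,0,0,0,-1],[0.005,-0.0006,0,0,0,0,-1],[0.005,-0.0006,0,0,0,0,-1],[0.005,-0.0006,0,0,0,0,-1],[0.005,-0.0006,0,0,0,0,-1]]]}}

```text
clock: 12.9
eef_pos: [446.1, 100.2, 61.0]
tcp_rot: [-3.141, -0.002, -0.123]
contact_force: [0.7, -0.4, 0.1]
opening: -0.003
grasp_force: 0.0
```

Request:
{"method": "send_rows", "body": {"moves": [[[0.005,-0.0006,0,0,0,0,-1],[0.005,-0.0006,0,0,0,0,-1],[0.005,-0.0006,0,0,0,0,-1],[0.005,-0.0006,0,0,0,0,-1],[0.005,-0.0006,0,0,0,0,-1],[0.005,-0.0006,0,0,0,0,-1],[0.005,-0.0006,0,0,0,0,-1],[0.005,-0.0006,0,0,0,0,-1],[0.005,-0.0006,0,0,0,0,-1],[0.005,-0.0006,0,0,0,0,-1]]]}}

```text
clock: 13.9
eef_pos: [495.2, 93.9, 60.2]
tcp_rot: [3.141, 0.0, -0.123]
contact_force: [-2.6, -1.3, 0.0]
opening: -0.0
grasp_force: 1.1
```

Request:
{"method": "send_rows", "body": {"moves": [[[0.008,-0.001,0,0,0,0,-1],[0.008,-0.001,0,0,0,0,-1],[0.008,-0.001,0,0,0,0,-1],[0.008,-0.001,0,0,0,0,-1],[0.008,-0.001,0,0,0,0,-1],[0.008,-0.001,0,0,0,0,-1],[0.008,-0.001,0,0,0,0,-1],[0.008,-0.001,0,0,0,0,-1],[0.008,-0.001,0,0,0,0,-1],[0.008,-0.001,0,0,0,0,-1]]]}}

```text
clock: 14.9
eef_pos: [575.7, 84.1, 60.3]
tcp_rot: [-3.142, 0.0, -0.123]
contact_force: [-2.0, -0.1, -1.9]
opening: 0.001
grasp_force: 1.1
```

Request:
{"method": "send_rows", "body": {"moves": [[[0.006,-0.0008,0,0,0,0,-1],[0.006,-0.0008,0,0,0,0,-1],[0.006,-0.0008,0,0,0,0,-1],[0.006,-0.0008,0,0,0,0,-1],[0.006,-0.0008,0,0,0,0,-1],[0.005,-0.0006,0,0,0,0,-1],[0.004,-0.0005,0,0,0,0,-1],[0.003,-0.0004,0,0,0,0,-1],[0.003,-0.0004,0,0,0,0,-1],[0.002,-0.0003,0,0,0,0,-1]]]}}

```text
clock: 15.9
eef_pos: [622.3, 77.9, 60.3]
tcp_rot: [-3.142, -0.0, -0.123]
contact_force: [-1.2, 1.6, 0.5]
opening: 0.003
grasp_force: 1.0
```

Request:
{"method": "send_rows", "body": {"moves": [[[0.002,-0.0002,0,0,0,0,-1],[0.002,-0.0002,0,0,0,0,-1],[0.002,-0.0002,0,0,0,0,-1],[0.002,-0.0003,0,0,0,0,-1]]]}}

```text
clock: 16.3
eef_pos: [630.2, 76.9, 60.3]
tcp_rot: [3.142, -0.0, -0.123]
contact_force: [-2.5, 1.1, 1.7]
opening: -0.001
grasp_force: 1.0
```

Request:
{"method": "send_rows", "body": {"moves": [[[0.001,-0.0001,0,0,0,0,-1],[0.001,-0.0001,0,0,0,0,-1],[0.001,-0.0001,0,0,0,0,-1],[0.001,-0.0001,0,0,0,0,-1]]]}}

```text
clock: 16.7
eef_pos: [634.0, 76.5, 60.2]
tcp_rot: [3.141, 0.0, -0.123]
contact_force: [-2.7, -0.8, 0.9]
opening: -0.001
grasp_force: 1.0
```

Request:
{"method": "send_rows", "body": {"moves": [[[0.001,-0.0001,0,0,0,0,-1],[0.001,-0.0001,0,0,0,0,-1]]]}}

```text
clock: 16.9
eef_pos: [636.0, 76.3, 60.2]
tcp_rot: [3.141, 0.0, -0.123]
contact_force: [-1.2, -0.4, 1.2]
opening: -0.004
grasp_force: 1.0
```

Request:
{"method": "send_rows", "body": {"moves": [[[0.001,-0.0001,0,0,0,0,-1],[0.001,-0.0001,0,0,0,0,-1]]]}}

```text
clock: 17.1
eef_pos: [637.7, 76.1, 60.1]
tcp_rot: [3.141, 0.001, -0.123]
contact_force: [-5.7, -0.1, 4.3]
opening: -0.001
grasp_force: 3.0
```

Force is rising, which looks like the end stop. I'll press a little more, then back off.

Request:
{"method": "send_rows", "body": {"moves": [[[0.0006,-0.0001,0,0,0,0,-1],[0.0006,-0.0001,0,0,0,0,-1]]]}}

```text
clock: 17.3
eef_pos: [637.7, 76.1, 60.1]
tcp_rot: [3.141, 0.003, -0.123]
contact_force: [-9.2, 0.2, 7.4]
opening: 0.0
grasp_force: 5.0
```

Request:
{"method": "send_rows", "body": {"moves": [[[0,0,0,0,0,0,-1]]]}}

```text
clock: 17.4
eef_pos: [637.7, 76.2, 60.2]
tcp_rot: [3.141, 0.003, -0.123]
contact_force: [-8.2, -0.0, 6.3]
opening: 0.001
grasp_force: 4.1
```

Request:
{"method": "send_rows", "body": {"moves": [[[-0.01,0.001,0,0,0,0,-1],[-0.03,0.003,0,0,0,0,-1],[-0.03,0.003,0.02,0,0,0,-1],[-0.03,0.003,0.04,0,0,0,-1],[-0.03,0.003,0.04,0,0,0,-1],[-0.03,0,0.02,0,0,0,-1],[-0.03,0,0,0,0,0,-1],[-0.03,0,0,0,0,0,-1],[0,0,0,0,0,0,-1],[0,0,0,0,0,0,-1]]]}}

```text
clock: 18.4
eef_pos: [419.7, 89.2, 180.6]
tcp_rot: [-3.141, -0.002, -0.123]
contact_force: [0.6, 0.2, 0.2]
opening: -0.003
grasp_force: 0.0
```

```bash
python3 - <<'E'
from h import *
f=snap('top');a=f['img'][40:320,120:440]
g=lambda c:(255*(c[:,:,::-1]/255.)**0.6).astype('uint8')
cv2.imwrite('pics/3.png',cv2.resize(g(a),None,fx=2.1,fy=2.1,interpolation=3))
M=np.array([657,71.])
# expected front-panel outer top edge (z66) at openings 0 and 10 mm, panel ends
for o in(0,10):
  P=[[*(M-(12+o)*X+s*183*Y),66] for s in(1,-1)]
  print(o,((proj(f,P)-[120,40])*2.1).round(1))
E
```

```text
0 [[165.3 257.5]
 [511.7 300.6]]
10 [[163.8 266.8]
 [510.7 310. ]]
```

View pics/3.png

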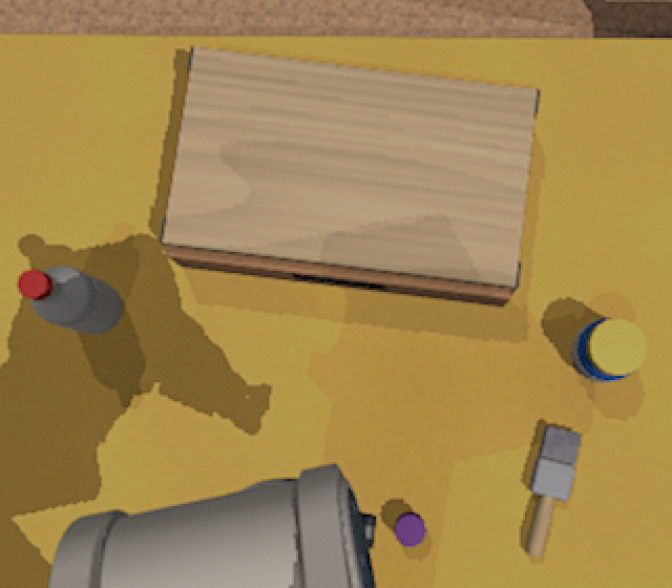

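The picture shows the drawer front flush with the chest: the panel edge runs from (167,255) to (512,295), which matches the prediction for 0 mm opening. The bottle, pot and brush are in place. I'm handing the job in.

```bash
python3 -c "
from rig import sign_off;print(sign_off())"
```

```text
the job is handed in; nothing more can be done
None
```

I spread all seven offcuts in one layer (brown and white left; orange and green middle; red, yellow and blue right), pushed the drawer home with the glue, pot and brush untouched, and handed the job in at about 18 s; no verdict came back, and the layout was last seen just before closing.

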